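# Tap the stone inset square until it drops into the serving board

### The arm

A 6-joint arm with a two-finger parallel gripper is mounted at the origin on a cart in front of the work surface, level with it; the furniture and walls round the work are solid. World frame = base frame: x ahead of the robot, y to its left, z up, the work surface at z = 0. Lengths are in m, angles in rad, forces in N, time in s.
With the tool pointing down it reaches from about 0.325 to 0.75 m from the base axis. Payload 7.6 kg.
Tool frame: the origin (TCP) lies on the centre line of the jaws, within the pads' length; the fingertips stand 8 mm ahead of it and the grasp point (between the pads) lies 11 mm behind it; z points along the fingers, y is the line along which they close (so a half turn about z gives the same grasp; the last joint's range is limited). The gripper opens to 85 mm and grips with 20 to 120 N. Pads are 22 mm wide; open, the fingers measure 114 mm over their backs; the gripper's body (76 mm by 85 mm) begins 54 mm behind the grasp point. The pads swing forward as they close: fully open they stand 13 mm farther back than shut.
Start: joints at [1.274, 0.052, 1.401, -0, 1.689, -0.07], TCP at [0.118, 0.512, 0.239] pointing down, gripper open.
Joint ranges: [-2.9, 2.9], [-0.91, 2.17], [0.12, 2.37], [-1.06, 4.2], [0.26, 2.73], [-2.93, 2.93]. Speed limits (rad/s): [2.57, 2.57, 3.01, 3.14, 3.14, 3.14].

### API

Orientations are given as [roll, pitch, yaw] about the fixed x, y, z axes, in that order (R = Rz(yaw) Ry(pitch) Rx(roll)).
In Python, from workcell import arm gives the robot as it stands.
- The arm moves only by the tool apply_moves, never from a script. Its argument "moves" is a list of rows, each a list of 3 entries, a list of its own where there are three numbers: the finger opening in mm, from 0 to 85.4, then the shift along the tool's x, y, z in units of 50 mm (1.0 is 50 mm), then the turn, a rotation vector about the tool's x, y, z in units of 5 degrees (1.0 is 5 degrees). A call has 1 to 20 rows; each row shifts and turns the commanded pose from where the row before left it, along the tool's axes as they then stand; what a row does not reach is not made up. A row lasts 1/10 s, in which the tool goes at most 50 mm and 8.59 degrees, less where a joint would pass 70% of its speed; a pose out of reach is approached as far as the arm can. A call is refused whole if a number of a shift passes 1 or a number of a turn 1, either way. A call with a gripper value outside its range is refused whole. The fingers move at their own pace and stop on an object; the grip force is fixed at half the most. Time passes only in rows, so rows that do not move let the fingers close. It gives the time, the measured TCP pose, the force, the opening and the grip force at its end, in the units of the state.
- arm.observe(): the state, without advancing time (a new reading comes with each control period).
- arm.capture(name): name is "side" or "top"; returns the picture (420x560x3 uint8, red, green, blue); there is no depth.
- arm.camera_info(name): a dict with "mtx" (3x3 intrinsics, pixels), "distortion" ([k1, k2, p1, p2, k3] as OpenCV has them; the pictures are not rectified), "camera_from_world" (4x4, takes a point from world to camera coordinates). Camera axes: x right, y down, z forward; pixel columns grow to the right and rows downward; lengths in m; the calibration is good to about 2 mm. A picture is of the moment at which its call begins. camera_info takes no time and is no camera call.
- arm.hand_in(): hands the job in; it is judged then, once.
The state is a dict: "t": time; "q": joint angles; "qvel": joint speeds; "effort": joint torques, N m; "ee_pos": TCP position; "orientation": TCP orientation; "force": force on the tool from outside, world axes, zero at the start; "wrist_torque": the same for the moment, N m; "gripper_width": finger opening in m; "finger_force": force on a finger pad.
Only numpy, scipy, OpenCV 4.12 (cv2) and the standard library are available. Lean on these libraries where they do the work, as an engineer would, in place of code of your own. Each camera call takes 0.05 s, during which the arm holds its last target. There are 200 camera calls.

### The job

The stone plate lies askew across the shallow recess of the wooden serving board. Without picking it up, nudge it with light taps on its edges, from opposite sides in turn as it needs, until it is square and centred over the recess and drops in flat, stopping each tap as soon as you feel it butt against the recess; then press down gently on its middle to bed it. Treat the stone gently and do not knock over or shift the small things standing round the board.

Things in the scene. Friction and masses are not known exactly. Their poses are not given: they have to be found in the camera images.
- plate: loose plate of pale stone, 96 (its x) x 160 (its y) x 18 (z) mm, rounded edges, 0.35 to 0.65 kg, too wide to grip; origin: centre of its underside, z up. It starts on the board across the recess, turned 10 to 20 degrees anticlockwise (from above) from it, its middle up to 19 mm off in x, 15 mm in y. Sliding it takes 1 to 6 N; against a recess wall the force rises steeply
- plate_top (a point): centre of the stone plate's top face, 18 mm above its origin; axes as the plate's. It is about 36 mm above the worktop while the plate lies on the board's face, and 30 mm when the plate is home, flat on the recess floor (12 mm proud of the board). If only one edge or corner has dropped, the plate lies tilted by some 1 to 4 degrees, low edge in the recess
- mat: dark rubber mat, 250 (its x) x 330 (its y) x 2 mm, fixed on the worktop; origin: centre of its underside; x points away from the robot and y to the left, within 17 degrees. The brown wooden board lies on it, laid by hand: the board's middle is up to 8 mm off the mat's in x and in y, and it is turned up to 1 degree against the mat. The board's own pose is not measured
- mat_mid (a point): centre of the mat's upper face, 2 mm up; axes as the mat's. About here is the middle of the wooden board, fixed, 200 (x) x 280 (y) x 16 mm, upper face 18 mm above the worktop. In the board's middle is an open rectangular recess 100 (x) x 164 (y) mm, 6 mm deep, floor 12 mm above the worktop, upright walls: 2 mm of play all round the plate
- salt: salt shaker, glass with a metal cap, 44 mm in diameter and 90 mm high, standing loose beyond the mat's far edge; origin at the centre of its foot
- jigger: bar measure shaped like an hourglass, 44 mm in diameter and 87 mm high, standing loose beyond the mat's left edge; origin at the centre of its foot
- garlic: garlic bulb, 48 x 50 x 51 mm, lying loose beyond the mat's right edge; origin at the centre of its underside

How it is judged:
By the outcome, as a careful person would: the job done as asked, in the order asked, and still so for the second after the job is handed in, with the robot touching nothing.
It also fails if it takes over 72 s, if anything falls off the work surface, if the arm or the gripper's body presses on something with over 40 N, if the wrist force passes 120 N, or if a joint passes its speed limit or range.

## Working session

There is one attempt and no reset: what is moved stays moved. The work goes in short steps, Python scripts to look and compute and a tool call to move; the robot and the scene stay as the last step left them, time stands still between calls to the robot, and variables do not carry over. Pictures are saved under pics/ and viewed, at most 10 in all, crops included, and the job is handed in when it is done.

Besides the shell and the picture viewer there is one more tool, called after "Call:" as a command line: name --argument value ..., lists and objects as JSON in quotes. apply_moves: Moves the arm, as the interface text tells. Its arguments: {"type":"object","properties":{"moves":{"type":"array","items":{"type":"array"}}},"required":["moves"]}

```bash
mkdir -p pics; python3 - <<'E'
from workcell import arm
import cv2,numpy as np
a=arm.capture("top");b=arm.capture("side")
cv2.imwrite("pics/t0.png",a[:,:,::-1]);cv2.imwrite("pics/s0.png",b[:,:,::-1])
for n in("top","side"):
    i=arm.camera_info(n);print(n,np.round(i["mtx"],1).tolist(),i["distortion"]);print(np.round(i["camera_from_world"],3).tolist())
print(arm.observe())
E
```

```text
top [[465.7, 0.0, 275.9], [0.0, 465.7, 215.2], [0.0, 0.0, 1.0]] [-0.02955418  0.          0.          0.          0.        ]
[[-0.029, -0.999, 0.024, -0.058], [-0.995, 0.027, -0.094, 0.589], [0.093, -0.026, -0.995, 1.087], [0.0, 0.0, 0.0, 1.0]]
side [[526.4, 0.0, 278.0], [0.0, 526.4, 210.1], [0.0, 0.0, 1.0]] [0.01738163 0.         0.         0.         0.        ]
[[0.932, -0.363, -0.011, -0.542], [-0.163, -0.39, -0.906, 0.109], [0.325, 0.846, -0.422, 1.104], [0.0, 0.0, 0.0, 1.0]]
{'t': 0.1, 'q': array([ 1.27367389e+00,  5.27948047e-02,  1.40163287e+00, -4.66373254e-05,
        1.68860970e+00, -7.03088129e-02]), 'qvel': array([ 1.36616783e-03,  1.64781740e-03, -2.27326714e-03, -2.44664633e-04,
       -2.09727061e-03, -9.36722176e-05]), 'effort': array([ 1.94529741e-03, -3.82580101e+01, -3.60988033e+01, -1.45951833e-05,
        4.79702474e-03, -6.59022294e-05]), 'ee_pos': array([0.11797601, 0.51130261, 0.23854076]), 'orientation': array([-3.14014825e+00, -5.52851596e-05,  2.91477355e+00]), 'force': array([-0.12295481, -0.39228131,  0.94005604]), 'wrist_torque': array([ 0.02032546, -0.02481831, -0.00638315]), 'finger_force': 0.0, 'gripper_width': 0.08539663861257339}
```

View pics/t0.png

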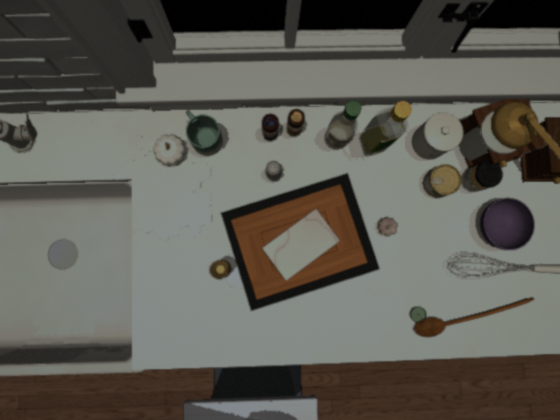

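View pics/s0.png

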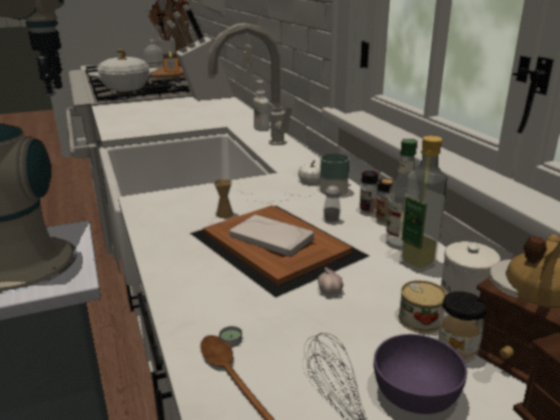

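The top view shows the mat, with corners at about (223,213), (348,176), (378,268) and (252,307), and the plate centred at about (301,245). The salt is at (274,170), the jigger at (220,269) and the garlic at (388,226). The side view agrees with this.

```bash
cat > h.py <<'E'
from workcell import arm
import cv2,numpy as np
def ray(n,uv,z):
    i=arm.camera_info(n);K=np.array(i["mtx"]);T=np.array(i["camera_from_world"])
    p=cv2.undistortPoints(np.array(uv,float).reshape(-1,1,2),K,np.array(i["distortion"])).reshape(-1,2)
    d=np.c_[p,np.ones(len(p))]@T[:3,:3];c=-T[:3,:3].T@T[:3,3]
    return (c+d*((z-c[2])/d[:,2])[:,None])[:,:2]
def frames(n,k):
    return np.mean([arm.capture(n).astype(float) for _ in range(k)],0).astype(np.uint8)
def rectfit(mask,n,z):
    """largest blob -> min-area rectangle in world mm: centre, size(long,short), angle of long side from +y (deg)"""
    cs,_=cv2.findContours(mask,cv2.RETR_EXTERNAL,cv2.CHAIN_APPROX_NONE)
    c=cv2.convexHull(max(cs,key=cv2.contourArea)).reshape(-1,2)
    # area moments in world
    m=np.zeros_like(mask);cv2.drawContours(m,[c.reshape(-1,1,2)],-1,255,-1)
    v,u=np.nonzero(m);w=ray(n,np.c_[u,v],z)*1000
    mu=w.mean(0);C=np.cov((w-mu).T);e,V=np.linalg.eigh(C)
    l=V[:,1]*np.sign(V[1,1]);ang=np.degrees(np.arctan2(-l[0],l[1]))
    return mu,np.sqrt(12*e[::-1]),ang,c
E
python3 - <<'E'
from h import *
a=cv2.imread("pics/t0.png");
h=cv2.cvtColor(a,cv2.COLOR_BGR2HSV);R=np.zeros(a.shape[:2],np.uint8);R[165:315,215:385]=255
gray=h[...,2]
brown=cv2.inRange(h,(0,90,50),(25,255,255))&R
poly=np.zeros_like(R)
cs,_=cv2.findContours(brown,0,1);cv2.drawContours(poly,[cv2.convexHull(max(cs,key=cv2.contourArea))],-1,255,-1)
pl=cv2.inRange(h,(0,0,110),(180,80,255))&cv2.erode(poly,None,iterations=3)
dark=cv2.inRange(h,(0,0,0),(180,255,45))&R
for nm,m,z in(("mat",dark|poly,.002),("board",brown,.018),("plate",pl,.036)):
    r=rectfit(m,"top",z);print(nm,*[np.round(x,1) for x in r[:3]])
c=cv2.resize(a[165:315,215:385],None,fx=4.6,fy=4,interpolation=cv2.INTER_CUBIC)
cv2.imwrite("pics/c0.png",np.clip(c*1.8,0,255))
for nm,uv,z in(("salt",(274,170),.08),("jig",(220,269),.08),("gar",(388,226),.03)):print(nm,ray("top",[uv],z))
E
```

```text
mat [ 524.5 -130.6] [326.8 246.6] 16.1
board [ 523.7 -127.7] [283.7 203.7] 16.6
plate [ 515.7 -131.2] [159.4  96.2] 34.3
salt [[ 0.68691587 -0.07200835]]
jig [[0.46371222 0.05627166]]
gar [[ 0.55350299 -0.34349485]][ WARN:0@0.044] global loadsave.cpp:1063 imwrite_ Unsupported depth image for selected encoder is fallbacked to CV_8U.
```

View pics/c0.png

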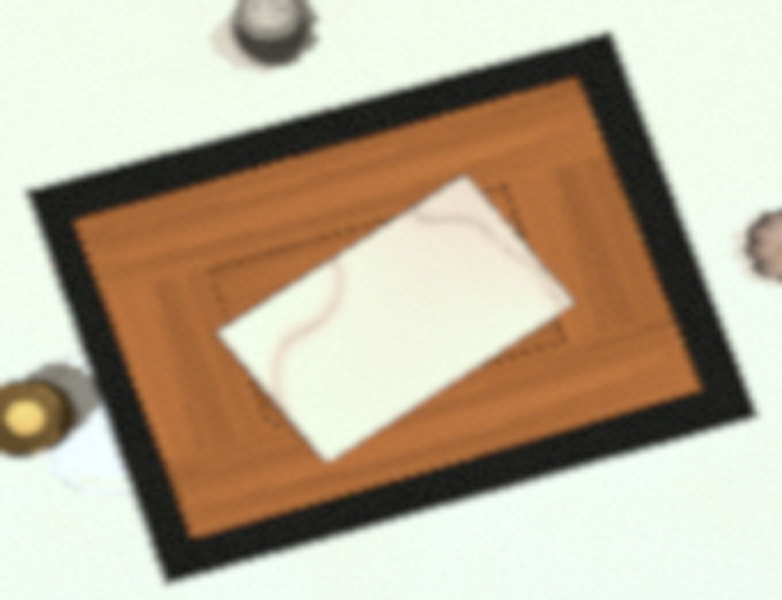

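In the crop, the dashed recess outline has corners at about (210,268), (508,185), (565,340) and (272,425). The plate lies across it, turned anticlockwise, with its left end toward the robot. I'll check the recess pose from those corners and work out the first approach.

```bash
cat >> h.py <<'E'
from scipy.spatial.transform import Rotation as Ro
BC=np.array([523.7,-127.7]);BA=np.radians(16.4)
X=np.array([np.cos(BA),np.sin(BA)]);Y=np.array([-X[1],X[0]])
def b2w(x,y): return BC+x*X+y*Y
def w2b(p): d=np.asarray(p)-BC; return np.array([d@X,d@Y])
def go(xb,yb,ztcp,yaw=np.pi+BA):
    """shift (50 mm units, tool axes now) & turn (5deg units) to reach board-frame mm target"""
    s=arm.observe();Rn=Ro.from_euler('xyz',s["orientation"]);Rt=Ro.from_euler('xyz',[np.pi,0,yaw])
    d=np.r_[b2w(xb,yb),ztcp]/1000-s["ee_pos"]
    print("shift now-axes",np.round(Rn.inv().apply(d)/.05,2),"target-axes",np.round(Rt.inv().apply(d)/.05,2),"turn",np.round((Rn.inv()*Rt).as_rotvec()/np.radians(5),2))
def look(k=3):
    a=frames("top",k);h=cv2.cvtColor(a,cv2.COLOR_RGB2HSV);R=np.zeros(a.shape[:2],np.uint8);R[165:315,215:385]=255
    brown=cv2.inRange(h,(0,90,50),(25,255,255))&R
    poly=np.zeros_like(R);cs,_=cv2.findContours(brown,0,1)
    cv2.drawContours(poly,[cv2.convexHull(np.vstack(cs))],-1,255,-1)
    return a,cv2.inRange(h,(0,0,110),(180,80,255))&cv2.erode(poly,None,iterations=3)
def plate(z=.036):
    a,m=look();mu,s,an,c=rectfit(m,"top",z)
    print("plate b-frame",np.round(w2b(mu),1),"ang",round(an-np.degrees(BA),1),"size",np.round(s,1));return a,c
E
python3 - <<'E'
from h import *
c=np.array([(210,268),(508,185),(565,340),(272,425)])
w=ray("top",np.c_[215+(c[:,0]+.5)/4.6-.5,165+(c[:,1]+.5)/4-.5],.018)*1000
print(w.round(1),w.mean(0).round(1));e=[w[(i+1)%4]-w[i] for i in range(4)]
for v in e:print(np.linalg.norm(v).round(1),(np.degrees(np.arctan2(v[1],v[0]))%90).round(1))
plate()
print([w2b(p).round(0) for p in ((687,-72),(464,56),(553,-343))])
go(-80,65,200)
E
```

```text
[[ 549.3  -36.2]
 [ 595.3 -194.6]
 [ 500.6 -220.9]
 [ 454.4  -65.9]] [ 524.9 -129.4]
165.0 16.2
98.2 15.5
161.7 16.6
99.4 17.4
plate b-frame [-8.6 -1.2] ang 17.9 size [159.7  96. ]
[array([172.,   7.]), array([ -5., 193.]), array([ -33., -215.])]
shift now-axes [ -8.75 -10.28   0.79] target-axes [ -2.57 -13.25   0.78] turn [-0.01 -0.   -5.88]
```

```bash
sed -i 's/BC=np.array(\[523.7,-127.7\])/BC=np.array([524.3,-128.5])/' h.py; python3 -c "
from h import *
go(-105,34,150)"
```

```text
shift now-axes [ -8.63 -11.08   1.79] target-axes [ -2.08 -13.89   1.78] turn [-0.01 -0.   -5.88]
```

Call:
apply_moves --moves '[[0,[0,0,0],[0,0,-0.98]],[0,[0,0,0],[0,0,-0.98]],[0,[0,0,0],[0,0,-0.98]],[0,[0,0,0],[0,0,-0.98]],[0,[0,0,0],[0,0,-0.98]],[0,[0,0,0],[0,0,-0.98]],[0,[-0.05,-0.4,0],[0,0,0]],[0,[-0.1,-0.7,0],[0,0,0]],[0,[-0.1,-0.7,0],[0,0,0]],[0,[-0.1,-0.7,0],[0,0,0]],[0,[-0.1,-0.7,0],[0,0,0]],[0,[-0.1,-0.7,0],[0,0,0]],[0,[-0.1,-0.7,0],[0,0,0]],[0,[-0.1,-0.7,0],[0,0,0]],[0,[-0.1,-0.7,0],[0,0,0]],[0,[-0.1,-0.7,0],[0,0,0]],[0,[-0.1,-0.7,0],[0,0,0]],[0,[-0.1,-0.7,0],[0,0,0]],[0,[-0.1,-0.7,0],[0,0,0]],[0,[-0.1,-0.7,0],[0,0,0]]]'

```text
t: 2.25
ee_pos: [0.3172, 0.0736, 0.2394]
orientation: [3.142, 0.001, -2.855]
force: [0.1, 1.1, -0.0]
gripper_width: -0.0001
finger_force: 0.0
```

```bash
python3 -c "
from h import *
go(-105,34,60);print(arm.observe()['ee_pos'],arm.observe()['force'],arm.observe()['gripper_width'])"
```

```text
shift now-axes [-0.73 -4.37  3.59] target-axes [-0.73 -4.37  3.59] turn [0.   0.01 0.  ]
[0.31722364 0.07357178 0.23942381] [ 0.0556765   1.10454283 -0.00690152] -8.959094611181789e-05
```

Call:
apply_moves --moves '[[0,[-0.1,-0.6,0],[0,0,0]],[0,[-0.1,-0.7,0],[0,0,0]],[0,[-0.1,-0.7,0],[0,0,0]],[0,[-0.1,-0.7,0],[0,0,0]],[0,[-0.1,-0.7,0.3],[0,0,0]],[0,[-0.1,-0.6,0.6],[0,0,0]],[0,[-0.13,-0.37,0.6],[0,0,0]],[0,[0,0,0.6],[0,0,0]],[0,[0,0,0.6],[0,0,0]],[0,[0,0,0.6],[0,0,0]],[0,[0,0,0.3],[0,0,0]],[0,[0,0,0],[0,0,0]],[0,[0,0,0],[0,0,0]]]'

```text
t: 3.55
ee_pos: [0.4139, -0.1244, 0.0598]
orientation: [-3.141, 0.0, -2.855]
force: [-0.3, 0.4, 0.7]
gripper_width: 0.0003
finger_force: 0.0
```

```bash
python3 -c "
from h import *
go(-100,34,31);o=arm.observe();print(w2b(o['ee_pos'][:2]*1000),o['ee_pos'][2],o['force'])
cv2.imwrite('pics/s1.png',cv2.resize(arm.capture('side')[170:300,170:380,::-1],None,fx=3.5,fy=3.5))"
```

```text
shift now-axes [-0.09 -0.02  0.58] target-axes [-0.1  -0.02  0.58] turn [-0.  0.  0.]
[-104.75361845   35.12263323] 0.059822682452451925 [-0.25085363  0.39136754  0.67038567]
```

View pics/s1.png

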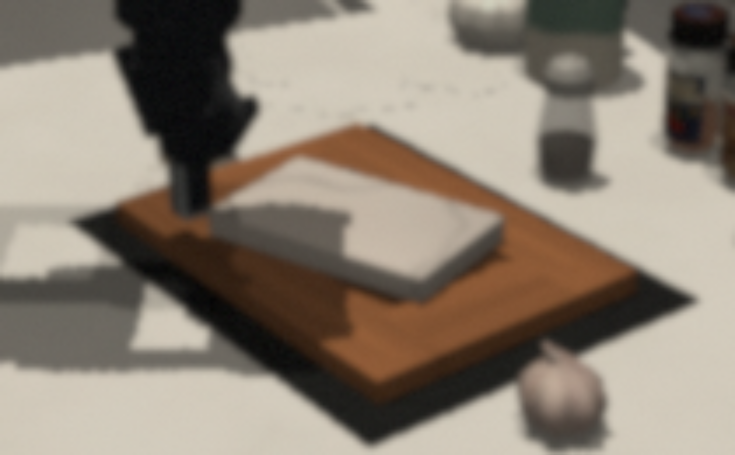

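The gripper is shut at the near-left corner, over the board edge, and the plate is clear of it. Next I'll descend and approach.

Call:
apply_moves --moves '[[0,[0,0,0.1],[0,0,0]],[0,[0,0,0.15],[0,0,0]],[0,[0,0,0.15],[0,0,0]],[0,[0,0,0.1],[0,0,0]],[0,[0,0,0.08],[0,0,0]],[0,[-0.06,0,0],[0,0,0]],[0,[-0.06,0,0],[0,0,0]],[0,[-0.06,0,0],[0,0,0]],[0,[-0.06,0,0],[0,0,0]],[0,[-0.04,0,0],[0,0,0]],[0,[-0.04,0,0],[0,0,0]],[0,[-0.04,0,0],[0,0,0]],[0,[-0.04,0,0],[0,0,0]],[0,[-0.04,0,0],[0,0,0]]]'

```text
t: 5.0
ee_pos: [0.4348, -0.1181, 0.0302]
orientation: [3.141, -0.0, -2.855]
force: [-3.7, 0.8, 1.4]
gripper_width: 0.0003
finger_force: 1.6
```

Call:
apply_moves --moves '[[0,[-0.04,0,0],[0,0,0]],[0,[-0.04,0,0],[0,0,0]],[0,[-0.04,0,0],[0,0,0]]]'

```text
t: 5.3
ee_pos: [0.4403, -0.1163, 0.0301]
orientation: [3.141, -0.001, -2.855]
force: [-3.4, -0.3, 1.3]
gripper_width: 0.0003
finger_force: 1.7
```

```bash
python3 -c "
from h import *
o=arm.observe();print(w2b(o['ee_pos'][:2]*1000),o['ee_pos'][2],o['force'])
a,c=plate();x,y,w,h=cv2.boundingRect(c);print(x,y,w,h)"
```

```text
[-77.13550423  35.43808815] 0.030102836548180065 [-3.44020399 -0.29359138  1.28168265]
plate b-frame [  8.1 -10.4] ang 1.4 size [156.8  78.1]
263 208 76 50
```

Call:
apply_moves --moves '[[0,[-0.04,0,0],[0,0,0]],[0,[-0.04,0,0],[0,0,0]],[0,[-0.04,0,0],[0,0,0]],[0,[-0.04,0,0],[0,0,0]],[0,[-0.04,0,0],[0,0,0]]]'

```text
t: 5.95
ee_pos: [0.4502, -0.1134, 0.0302]
orientation: [3.141, -0.0, -2.855]
force: [-3.4, -0.6, -0.3]
gripper_width: 0.0003
finger_force: 1.3
```

```bash
python3 -c "
from h import *
o=arm.observe();print(w2b(o['ee_pos'][:2]*1000),o['ee_pos'][2],o['force'])
a,m=look();cv2.imwrite('pics/c1.png',cv2.resize(a[165:315,215:385,::-1],None,fx=4,fy=4,interpolation=cv2.INTER_CUBIC))"
```

```text
[-66.78763662  35.35546938] 0.03017358764801734 [-3.35285001 -0.59199732 -0.30507995]
```

View pics/c1.png

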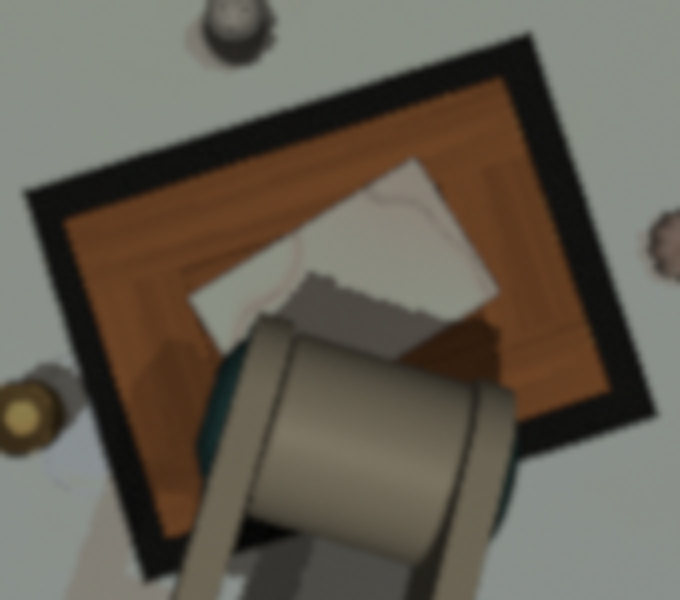

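The far-left, far-right and near-right corners are visible at crop pixels (188,297), (415,158) and (498,292). The arm hides the near-left corner. I'll add an edge-based pose from the far and right edges.

```bash
cat >> h.py <<'E'
def rfit(t,v):
    k=np.ones(len(t),bool)
    for _ in range(4):
        p=np.polyfit(t[k],v[k],1);r=abs(v-np.polyval(p,t));k=r<max(1.0,2*np.median(r))
    return p
def edges(z=.036,far=True,right=True,yr=(-60,55),xr=(-25,35)):
    """plate pose from one long edge (far/near) and one short edge (right/left) visible to the top camera"""
    a,m=look();v,u=np.nonzero(m);d=ray("top",np.c_[u,v],z)*1000-BC;P=np.c_[d@X,d@Y]
    def prof(t,s,lo,hi,sg):
        q=[(c,sg*np.max(sg*s[abs(t-c)<1.3])) for c in np.arange(lo,hi,2.) if (abs(t-c)<1.3).any()];return np.array(q).T
    sx=1 if far else -1; sy=-1 if right else 1
    p=rfit(*prof(P[:,1],P[:,0],*yr,sx));th=-np.arctan(p[0])
    q=rfit(*prof(P[:,0],P[:,1],*xr,sy));th2=np.arctan(q[0])
    n=np.array([np.cos(th),np.sin(th)]);l=np.array([-n[1],n[0]])
    # half pixel (1.1 mm) belongs outside the last pixel centre
    A=n@np.array([p[1],0])-sx*(48-.6); B=l@np.array([0,q[1]])-sy*(80-.6)
    print("centre",np.round(A*n+B*l,1),"ang long",np.degrees(th).round(1),"short",np.degrees(th2).round(1));return a
def st():
    o=arm.observe();print("tcp b",w2b(o['ee_pos'][:2]*1000).round(1),"z",(o['ee_pos'][2]*1000).round(1),"F b",np.round([o['force'][:2]@X,o['force'][:2]@Y,o['force'][2]],1),"t",o['t'])
E
python3 -c "
from h import *
st();edges(yr=(-60,45))
c=np.array([(188,297),(415,158),(498,292)])
w=ray('top',np.c_[215+(c[:,0]+.5)/4-.5,165+(c[:,1]+.5)/4-.5],.036)*1000
print([w2b(p).round(1) for p in w],w2b((w[0]+w[2])/2))"
```

```text
tcp b [-66.6  35.2] z 30.3 F b [-1.3  0.5 -0.1] t 6.1
centre [ 2.9 -3.5] ang long 13.8 short 12.1
[array([31.6, 83.9]), array([ 68.7, -70.6]), array([-22.5, -92.2])] [ 4.52771608 -4.12436966]
```

Call:
apply_moves --moves '[[0,[0.1,0,0],[0,0,0]],[0,[0.1,0,-0.2],[0,0,0]],[0,[0,0,-0.4],[0,0,0]],[0,[-0.2,-0.1,-0.2],[0,0,0]],[0,[-0.5,-0.3,0],[0,0,0]],[0,[-0.6,-0.4,0],[0,0,0]],[0,[-0.6,-0.4,0],[0,0,0]],[0,[-0.6,-0.4,0],[0,0,0]],[0,[-0.6,-0.3,0],[0,0,0]],[0,[-0.27,0,0],[0,0,0]],[0,[0,0,0.2],[0,0,0]],[0,[0,0,0.3],[0,0,0]],[0,[0,0,0.2],[0,0,0]],[0,[0,0,0.1],[0,0,0]],[0,[0,0,0],[0,0,0]]]'

```text
t: 7.75
ee_pos: [0.6278, -0.1598, 0.029]
orientation: [3.14, -0.002, -2.855]
force: [0.0, -1.0, -0.7]
gripper_width: -0.0002
finger_force: 0.0
```

```bash
python3 -c "
from h import *
st();edges(far=False,right=False,yr=(-60,40),xr=(-20,20))"
```

```text
tcp b [ 90.5 -59.3] z 29.0 F b [-0.3 -1.  -0.7] t 7.75
centre [71.2 43.8] ang long 11.6 short -39.2
```

Call:
apply_moves --moves '[[0,[0.06,0,0],[0,0,0]],[0,[0.06,0,0],[0,0,0]],[0,[0.06,0,0],[0,0,0]],[0,[0.04,0,0],[0,0,0]],[0,[0.04,0,0],[0,0,0]],[0,[0.04,0,0],[0,0,0]],[0,[0.04,0,0],[0,0,0]]]'

```text
t: 8.6
ee_pos: [0.6128, -0.1648, 0.0305]
orientation: [-3.141, 0.001, -2.855]
force: [2.4, -0.2, -0.8]
gripper_width: -0.0001
finger_force: 1.1
```

Call:
apply_moves --moves '[[0,[0.04,0,0],[0,0,0]],[0,[0.04,0,0],[0,0,0]],[0,[0.04,0,0],[0,0,0]]]'

```text
t: 8.9
ee_pos: [0.6069, -0.1666, 0.0304]
orientation: [-3.141, 0.0, -2.855]
force: [3.0, -0.2, 0.1]
gripper_width: 0.0001
finger_force: 1.1
```

```bash
python3 -c "
from h import *
st()"
```

```text
tcp b [ 68.5 -59.8] z 30.4 F b [ 2.9 -1.   0.1] t 8.9
```

Call:
apply_moves --moves '[[0,[0.04,0,0],[0,0,0]],[0,[0.04,0,0],[0,0,0]],[0,[0.02,0,0],[0,0,0]],[0,[-0.1,0,0],[0,0,0]],[0,[-0.1,0,-0.2],[0,0,0]],[0,[0,0,-0.4],[0,0,0]],[0,[0.2,0.1,0],[0,0,0]],[0,[0.6,0.4,0],[0,0,0]],[0,[0.6,0.4,0],[0,0,0]],[0,[0.6,0.4,0],[0,0,0]],[0,[0.6,0.4,0],[0,0,0]],[0,[0.5,0.3,0],[0,0,0]],[0,[0.2,0.1,0],[0,0,0]],[0,[0,0,0],[0,0,0]]]'

```text
t: 10.3
ee_pos: [0.4232, -0.1105, 0.0609]
orientation: [-3.142, 0.0, -2.855]
force: [-0.2, 0.7, -0.0]
gripper_width: 0.0001
finger_force: 0.0
```

```bash
python3 -c "
from h import *
st();edges(yr=(-60,45))"
```

```text
tcp b [-91.9  45.8] z 60.9 F b [ 0.   0.8 -0. ] t 10.3
centre [-8.6 -0.1] ang long 9.3 short 9.9
```

Call:
apply_moves --moves '[[0,[0,0.16,0.2],[0,0,0]],[0,[0,0,0.3],[0,0,0]],[0,[0,0,0.1],[0,0,0]],[0,[-0.06,0,0],[0,0,0]],[0,[-0.06,0,0],[0,0,0]],[0,[-0.06,0,0],[0,0,0]],[0,[-0.04,0,0],[0,0,0]],[0,[-0.04,0,0],[0,0,0]],[0,[-0.04,0,0],[0,0,0]],[0,[-0.04,0,0],[0,0,0]],[0,[-0.04,0,0],[0,0,0]]]'

```text
t: 11.55
ee_pos: [0.4394, -0.0979, 0.0302]
orientation: [3.141, -0.001, -2.855]
force: [-4.7, 0.3, 2.7]
gripper_width: -0.0004
finger_force: 2.1
```

Call:
apply_moves --moves '[[0,[-0.04,0,0],[0,0,0]],[0,[-0.04,0,0],[0,0,0]],[0,[-0.04,0,0],[0,0,0]]]'

```text
t: 11.85
ee_pos: [0.4456, -0.0961, 0.0302]
orientation: [3.141, -0.0, -2.855]
force: [-5.6, -0.3, 2.4]
gripper_width: -0.0003
finger_force: 2.0
```

```bash
python3 -c "
from h import *
st();edges(yr=(-60,45))"
```

```text
tcp b [-66.4  53.3] z 30.2 F b [-5.4  1.3  2.4] t 11.85
centre [-2.8 -3.2] ang long 5.7 short 5.7
```

Call:
apply_moves --moves '[[0,[-0.04,0,0],[0,0,0]],[0,[-0.04,0,0],[0,0,0]]]'

```text
t: 12.2
ee_pos: [0.4493, -0.0949, 0.0302]
orientation: [3.141, -0.0, -2.855]
force: [-4.1, 1.5, 1.7]
gripper_width: -0.0003
finger_force: 1.5
```

```bash
python3 -c "
from h import *
st();edges(yr=(-60,45))"
```

```text
tcp b [-62.4  53.4] z 30.2 F b [-3.5  2.6  1.7] t 12.2
centre [-0.2 -4.2] ang long 4.6 short 4.2
```

Call:
apply_moves --moves '[[0,[0.15,0,0],[0,0,0]],[0,[0.05,0,-0.2],[0,0,0]],[0,[0,0,-0.4],[0,0,0]],[0,[0,-0.3,0],[0,0,0]],[0,[-0.15,-0.6,0],[0,0,0]],[0,[-0.2,-0.6,0],[0,0,0]],[0,[-0.2,-0.6,0],[0,0,0]],[0,[-0.2,-0.6,0],[0,0,0]],[0,[-0.15,-0.6,0],[0,0,0]],[0,[0,-0.1,0],[0,0,0]],[0,[0,0,0.3],[0,0,0]],[0,[0,0,0.3],[0,0,0]],[0,[0,0,0],[0,0,0]],[0,[0,0.06,0],[0,0,0]],[0,[0,0.06,0],[0,0,0]],[0,[0,0.04,0],[0,0,0]]]'

```text
t: 13.95
ee_pos: [0.5287, -0.2399, 0.0306]
orientation: [-3.141, 0.0, -2.855]
force: [0.1, -0.1, 0.2]
gripper_width: 0.0003
finger_force: 0.0
```

```bash
python3 -c "
from h import *
st();a=edges(right=False,yr=(-40,60),xr=(-30,30))
cv2.imwrite('pics/c2.png',cv2.resize(a[165:315,215:385,::-1],None,fx=4,fy=4,interpolation=cv2.INTER_CUBIC))"
```

```text
tcp b [ -27.2 -108.1] z 30.6 F b [ 0.1 -0.1  0.2] t 13.95
centre [-4.8 58.9] ang long 4.7 short -5.5
```

View pics/c2.png

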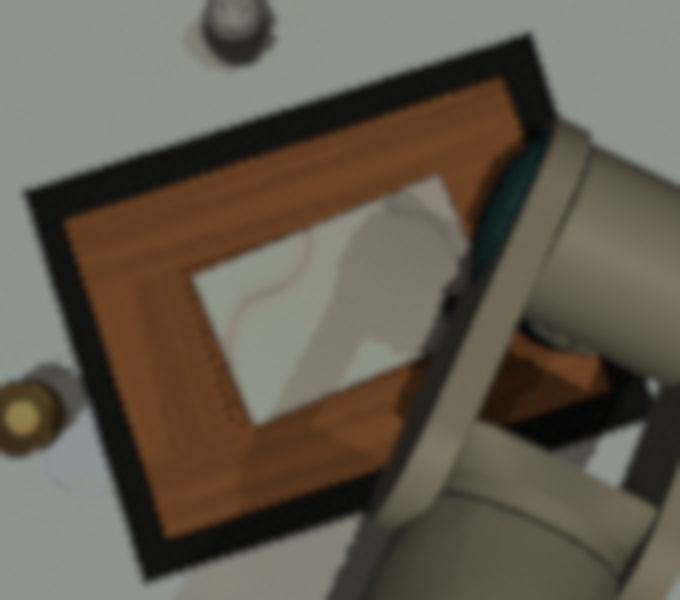

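The plate is nearly parallel to the recess. At its left end a strip of recess, about (195-240, 300-420), is still open, so the plate needs to move in +y.

```bash
sed -i 's/;P=np.c_\[d@X,d@Y\]/;P=np.c_[d@X,d@Y];P=P[(abs(P[:,0])<72)\&(abs(P[:,1])<97)]/' h.py
```

Call:
apply_moves --moves '[[0,[0,0.06,0],[0,0,0]],[0,[0,0.04,0],[0,0,0]],[0,[0,0.04,0],[0,0,0]],[0,[0,0.04,0],[0,0,0]]]'

```text
t: 14.5
ee_pos: [0.5261, -0.2323, 0.0304]
orientation: [-3.14, -0.0, -2.855]
force: [-0.2, -2.9, 1.3]
gripper_width: -0.0001
finger_force: 1.3
```

```bash
python3 -c "
from h import *
st();a=edges(right=False,yr=(-40,60),xr=(-30,30))"
```

```text
tcp b [ -27.6 -100.1] z 30.4 F b [-1.1 -2.8  1.3] t 14.5
centre [ 0.9 -4.9] ang long 4.0 short 4.7
```

In contact. The plate still needs about 4 mm in +y.

Call:
apply_moves --moves '[[0,[0,0.04,0],[0,0,0]],[0,[0,0.03,0],[0,0,0]]]'

```text
t: 14.85
ee_pos: [0.525, -0.2288, 0.0303]
orientation: [-3.141, -0.0, -2.855]
force: [-1.3, -3.6, -1.2]
gripper_width: 0.0001
finger_force: 1.6
```

```bash
python3 -c "
from h import *
st();a=edges(right=False,yr=(-40,60),xr=(-30,30))"
```

```text
tcp b [-27.6 -96.4] z 30.3 F b [-2.3 -3.1 -1.2] t 14.85
centre [ 1. -2.] ang long 3.5 short 4.3
```

Call:
apply_moves --moves '[[0,[0,0.03,0],[0,0,0]]]'

```text
t: 15.1
ee_pos: [0.5247, -0.2273, 0.0303]
orientation: [-3.141, -0.0, -2.855]
force: [-0.9, -4.2, -0.6]
gripper_width: 0.0002
finger_force: 1.6
```

```bash
python3 -c "
from h import *
st();a=edges(right=False,yr=(-40,60),xr=(-30,30))"
```

```text
tcp b [-27.5 -94.9] z 30.3 F b [-2.1 -3.7 -0.6] t 15.1
centre [ 0.8 -1. ] ang long 3.3 short 3.5
```

Call:
apply_moves --moves '[[0,[0,-0.12,0],[0,0,0]],[0,[0,0,-0.3],[0,0,0]],[0,[0,0,-0.3],[0,0,0]],[0,[-0.4,0.1,0],[0,0,0]],[0,[-0.6,0.2,0],[0,0,0]],[0,[-0.6,0.2,0],[0,0,0]],[0,[-0.4,0.2,0],[0,0,0]],[0,[-0.08,0.06,0.2],[0,0,0]],[0,[0,0,0.3],[0,0,0]],[0,[0,0,0.1],[0,0,0]],[0,[0,0,0],[0,0,0]],[0,[0.06,0,0],[0,0,0]],[0,[0.06,0,0],[0,0,0]],[0,[0.06,0,0],[0,0,0]],[0,[0.04,0,0],[0,0,0]]]'

```text
t: 16.75
ee_pos: [0.6047, -0.1705, 0.0308]
orientation: [-3.141, 0.001, -2.856]
force: [0.8, 0.3, -0.0]
gripper_width: -0.0001
finger_force: 0.4
```

```bash
python3 -c "
from h import *
st()"
```

```text
tcp b [ 65.3 -63. ] z 30.8 F b [ 0.9  0.1 -0. ] t 16.75
```

Just touching. A short tap of 3.5 mm.

Call:
apply_moves --moves '[[0,[0.03,0,0],[0,0,0]],[0,[0.03,0,0],[0,0,0]]]'

```text
t: 16.95
ee_pos: [0.6021, -0.1711, 0.0305]
orientation: [-3.141, 0.001, -2.855]
force: [2.1, -0.8, 0.3]
gripper_width: -0.0003
finger_force: 1.1
```

Call:
apply_moves --moves '[[0,[0.02,0,0],[0,0,0]]]'

```text
t: 17.05
ee_pos: [0.6014, -0.1714, 0.0305]
orientation: [-3.141, 0.001, -2.855]
force: [2.7, -0.3, -0.3]
gripper_width: -0.0
finger_force: 1.0
```

```bash
python3 -c "
from h import *
st();a=edges(far=False,right=False,yr=(0,60),xr=(-30,20))"
```

```text
tcp b [ 61.8 -62.9] z 30.5 F b [ 2.5 -1.1 -0.3] t 17.05
centre [48.2  7. ] ang long 14.1 short 3.0
```

Call:
apply_moves --moves '[[0,[-0.12,0,0],[0,0,0]],[0,[0,0,-0.3],[0,0,0]],[0,[0,0,-0.3],[0,0,0]],[0,[0.3,0.2,0],[0,0,0]],[0,[0.6,0.5,0],[0,0,0]],[0,[0.6,0.5,0],[0,0,0]],[0,[0.6,0.5,0],[0,0,0]],[0,[0.6,0.5,0],[0,0,0]],[0,[0.2,0.14,0],[0,0,0]],[0,[0,0,0.2],[0,0,0]],[0,[0,0,0.3],[0,0,0]],[0,[0,0,0.1],[0,0,0]],[0,[0,0,0],[0,0,0]]]'

```text
t: 18.5
ee_pos: [0.4348, -0.0984, 0.0299]
orientation: [3.141, -0.001, -2.855]
force: [0.3, 0.0, -0.2]
gripper_width: -0.0001
finger_force: 0.0
```

```bash
python3 -c "
from h import *
st();a=edges(yr=(-60,45))"
```

```text
tcp b [-77.3  54.1] z 29.9 F b [ 0.3 -0.1 -0.2] t 18.5
centre [-1.9  1. ] ang long 2.0 short 0.9
```

Call:
apply_moves --moves '[[0,[-0.07,0,0],[0,0,0]],[0,[-0.07,0,0],[0,0,0]],[0,[-0.07,0,0],[0,0,0]],[0,[-0.04,0,0],[0,0,0]],[0,[-0.03,0,0],[0,0,0]]]'

```text
t: 19.15
ee_pos: [0.4484, -0.0943, 0.0303]
orientation: [3.142, 0.0, -2.855]
force: [0.2, 0.1, 0.3]
gripper_width: 0.0
finger_force: 0.0
```

```bash
python3 -c "
from h import *
st();a=edges(yr=(-60,45))"
```

```text
tcp b [-63.2  54.3] z 30.3 F b [0.2 0.1 0.3] t 19.15
centre [-1.9  1.1] ang long 2.0 short 1.3
```

Call:
apply_moves --moves '[[0,[-0.03,0,0],[0,0,0]],[0,[-0.03,0,0],[0,0,0]]]'

```text
t: 19.5
ee_pos: [0.451, -0.0935, 0.0303]
orientation: [3.141, -0.0, -2.855]
force: [-1.4, -0.3, 0.1]
gripper_width: -0.0
finger_force: 1.1
```

Call:
apply_moves --moves '[[0,[-0.02,0,0],[0,0,0]],[0,[-0.02,0,0],[0,0,0]]]'

```text
t: 19.7
ee_pos: [0.4523, -0.0928, 0.0301]
orientation: [3.141, -0.002, -2.855]
force: [-5.4, 1.0, 3.3]
gripper_width: -0.0001
finger_force: 2.3
```

```bash
python3 -c "
from h import *
st();a=edges(yr=(-60,45))"
```

```text
tcp b [-59.   54.6] z 30.1 F b [-4.9  2.5  3.3] t 19.7
centre [-0.9  1.3] ang long 1.0 short 0.3
```

Call:
apply_moves --moves '[[0,[-0.02,0,0],[0,0,0]]]'

```text
t: 19.95
ee_pos: [0.4536, -0.0926, 0.0302]
orientation: [3.141, -0.001, -2.855]
force: [-4.5, 0.6, 2.6]
gripper_width: 0.0002
finger_force: 1.7
```

```bash
python3 -c "
from h import *
st();a=edges(yr=(-60,45))
cv2.imwrite('pics/s2.png',cv2.resize(arm.capture('side')[190:300,190:370,::-1],None,fx=4.4,fy=4.4,interpolation=cv2.INTER_CUBIC))"
```

```text
tcp b [-57.7  54.4] z 30.2 F b [-4.1  1.8  2.6] t 19.95
centre [-0.4  1.1] ang long 0.9 short 1.0
```

View pics/s2.png

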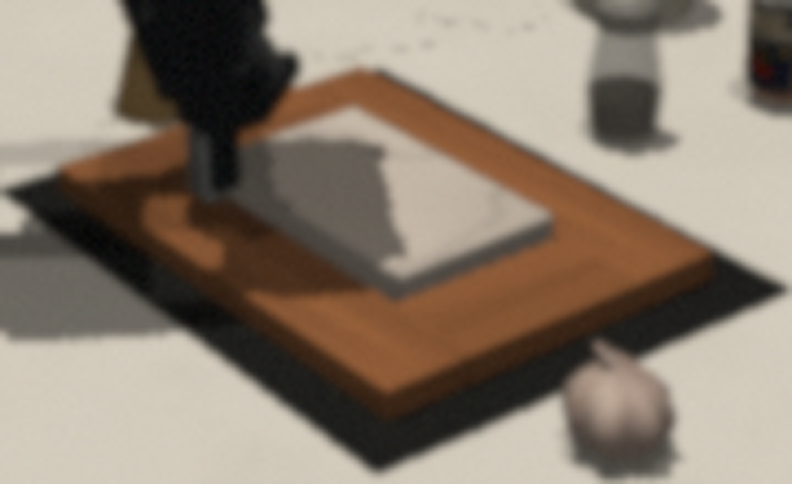

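The side view shows the plate nearly square. Its right-hand face looks thinner than before, so that end may have dropped. I'll continue gently.

Call:
apply_moves --moves '[[0,[-0.02,0,0],[0,0,0]],[0,[-0.02,0,0],[0,0,0]]]'

```text
t: 20.35
ee_pos: [0.4549, -0.0922, 0.0301]
orientation: [3.141, -0.003, -2.855]
force: [-11.3, -1.2, 6.0]
gripper_width: -0.0003
finger_force: 5.7
```

```bash
python3 -c "
from h import *
st();a=edges(yr=(-60,45))"
```

```text
tcp b [-56.3  54.4] z 30.1 F b [-11.1   2.1   6. ] t 20.35
centre [0.4 0.7] ang long -0.2 short -1.0
```

The force rose to 11 N, so the plate has butted against the wall. I'll stop, back off clear of the view and look.

Call:
apply_moves --moves '[[0,[0.06,0,0],[0,0,0]],[0,[0.1,0,-0.1],[0,0,0]],[0,[0.3,0.1,-0.3],[0,0,0]],[0,[0.5,0.2,-0.3],[0,0,0]],[0,[0.6,0.2,0],[0,0,0]],[0,[0.5,0.2,0],[0,0,0]],[0,[0.2,0.1,0],[0,0,0]],[0,[0,0,0],[0,0,0]]]'

```text
t: 21.3
ee_pos: [0.3357, -0.0857, 0.0658]
orientation: [-3.14, 0.002, -2.856]
force: [-0.2, -0.4, -0.1]
gripper_width: 0.0002
finger_force: 0.0
```

```bash
python3 -c "
from h import *
st();
for z in(.036,.030):
  for f in(True,False):
    for r in(True,False): print(z,f,r,end=' ');a=edges(z=z,far=f,right=r,yr=(-60,60),xr=(-30,30))
b=frames('side',3)[190:300,190:370,::-1]
a=a[195:285,245:355,::-1]
A=cv2.resize(a,(594,486),interpolation=cv2.INTER_CUBIC);B=cv2.resize(b,(792,484),interpolation=cv2.INTER_CUBIC)
cv2.imwrite('pics/t3.png',cv2.convertScaleAbs(A,alpha=1.6));cv2.imwrite('pics/s3.png',cv2.convertScaleAbs(B,alpha=1.4))"
```

```text
tcp b [-168.9   94.3] z 65.8 F b [-0.3 -0.3 -0.1] t 21.3
0.036 True True centre [0.4 0.2] ang long -0.2 short -1.5
0.036 True False centre [ 0.4 -2.6] ang long -0.2 short 0.7
0.036 False True centre [3.5 0.1] ang long 0.4 short -0.6
0.036 False False centre [ 3.5 -2.6] ang long 0.4 short 0.7
0.03 True True centre [ 0.8 -0.5] ang long -0.0 short -1.6
0.03 True False centre [ 0.8 -2.5] ang long -0.0 short 0.6
0.03 False True centre [ 3.3 -0.5] ang long 0.5 short -1.6
0.03 False False centre [ 3.3 -2.5] ang long 0.5 short 0.6
```

View pics/s3.png

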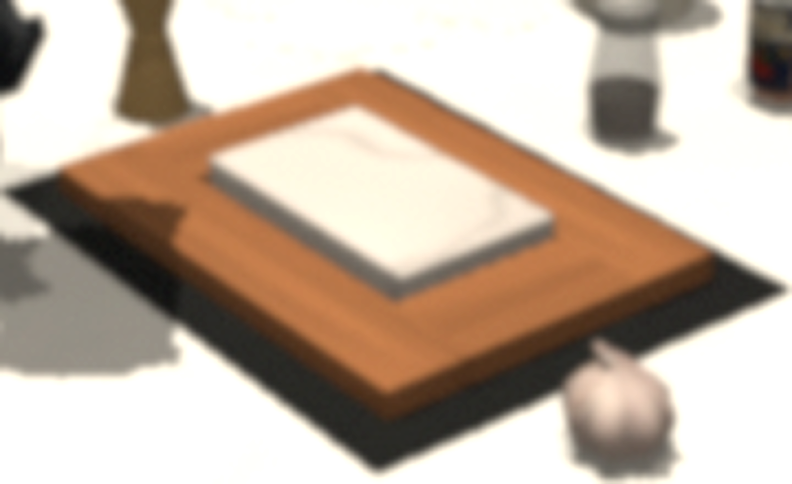

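View pics/t3.png

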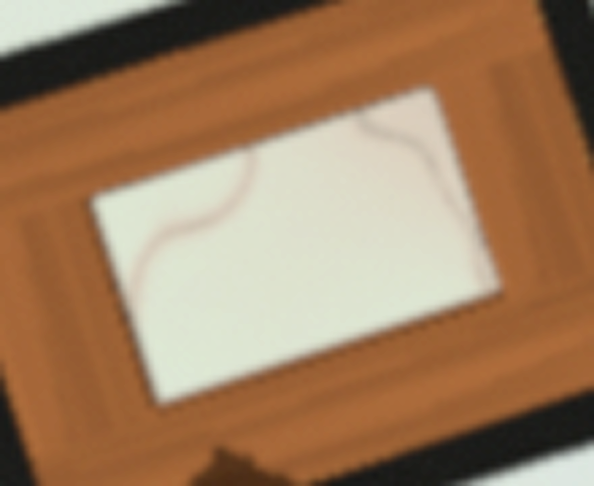

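The side view (s3) shows the plate parallel to the board and lying low, with equal thickness showing along its near edge. The top view (t3) shows its corners at (92,199), (160,405), (500,291) and (432,88). I'll triangulate those corner heights and use the board corners as a reference.

```bash
python3 - <<'E'
from h import *
def tri(t,s):
    P=[];q=[]
    for n,uv in(("top",t),("side",s)):
        i=arm.camera_info(n);P.append(np.array(i["camera_from_world"])[:3]);q.append(cv2.undistortPoints(np.array(uv,float).reshape(-1,1,2),np.array(i["mtx"]),np.array(i["distortion"])).reshape(-1,2).T)
    p=cv2.triangulatePoints(*P,*q);return (p[:3]/p[3]).T*1000
f=lambda c,sx,sy,o:(np.array(c)+.5)/[sx,sy]-.5+o
S=lambda c:f(c,4.4,4.4,[190,190])
pl=tri(f([(92,199),(160,405),(500,291),(432,88)],5.4,5.4,[245,195]),S([(358,105),(210,162),(400,282),(553,217)]))
bd=tri(f([(75,217),(188,537),(703,390),(578,78)],4.6,4,[215,165]),S([(368,70),(60,168),(388,395),(713,257)]))
for p in pl:print("plate",w2b(p[:2]).round(1),p[2].round(1))
for p in bd:print("board",w2b(p[:2]).round(1),p[2].round(1))
go(0,0,70)
E
```

```text
plate [48.9 78.3] 30.6
plate [-46.4  77.7] 27.0
plate [-46.  -80.7] 27.0
plate [ 48.7 -80.3] 29.2
board [101.7 139.4] 14.4
board [-98.6 141.4] 15.1
board [-100.  -141.4] 17.2
board [  99.6 -139.8] 15.2
shift now-axes [-3.37 -1.89 -0.09] target-axes [-3.37 -1.89 -0.09] turn [0. 0. 0.]
```

The plate top is about 13 mm above the board face, so it's home or very nearly so. The triangulation is noisy, though, and allows a slight tilt. A light touch on the middle will measure the height.

Call:
apply_moves --moves '[[0,[-0.3,-0.2,0],[0,0,0]],[0,[-0.6,-0.3,0],[0,0,0]],[0,[-0.6,-0.4,0],[0,0,0]],[0,[-0.6,-0.4,0],[0,0,0]],[0,[-0.6,-0.3,0],[0,0,0]],[0,[-0.5,-0.2,0],[0,0,0]],[0,[-0.17,-0.09,0],[0,0,0]],[0,[0,0,0.1],[0,0,0]],[0,[0,0,0.2],[0,0,0]],[0,[0,0,0.1],[0,0,0]],[0,[0,0,0],[0,0,0]]]'

```text
t: 23.75
ee_pos: [0.5229, -0.1284, 0.0439]
orientation: [3.14, -0.002, -2.855]
force: [-0.4, -0.7, 0.2]
gripper_width: -0.0004
finger_force: 0.0
```

Call:
apply_moves --moves '[[0,[0,0,0.03],[0,0,0]],[0,[0,0,0.02],[0,0,0]]]'

```text
t: 23.95
ee_pos: [0.5244, -0.1287, 0.0431]
orientation: [-3.141, 0.001, -2.855]
force: [-0.3, -0.1, 0.4]
gripper_width: 0.0001
finger_force: 0.0
```

Call:
apply_moves --moves '[[0,[0,0,0.02],[0,0,0]]]'

```text
t: 24.05
ee_pos: [0.5245, -0.1288, 0.0421]
orientation: [-3.141, 0.001, -2.855]
force: [-0.6, 0.2, 0.0]
gripper_width: -0.0004
finger_force: 0.0
```

Call:
apply_moves --moves '[[0,[0,0,0.02],[0,0,0]],[0,[0,0,0],[0,0,0]]]'

```text
t: 24.25
ee_pos: [0.5244, -0.1287, 0.0407]
orientation: [3.141, -0.0, -2.855]
force: [0.0, -0.4, -0.5]
gripper_width: 0.0003
finger_force: 0.0
```

Call:
apply_moves --moves '[[0,[0,0,0.02],[0,0,0]],[0,[0,0,0],[0,0,0]]]'

```text
t: 24.45
ee_pos: [0.5244, -0.1287, 0.0397]
orientation: [3.141, -0.0, -2.855]
force: [-0.4, 0.1, -0.4]
gripper_width: -0.0
finger_force: 0.0
```

Call:
apply_moves --moves '[[0,[0,0,0.02],[0,0,0]],[0,[0,0,0],[0,0,0]]]'

```text
t: 24.65
ee_pos: [0.5244, -0.1287, 0.0386]
orientation: [3.141, -0.0, -2.855]
force: [-0.1, -0.4, -0.4]
gripper_width: -0.0003
finger_force: 0.0
```

Call:
apply_moves --moves '[[0,[0,0,0.01],[0,0,0]],[0,[0,0,0],[0,0,0]]]'

```text
t: 24.85
ee_pos: [0.5244, -0.1287, 0.0382]
orientation: [3.141, -0.0, -2.855]
force: [-0.4, -0.7, 0.6]
gripper_width: 0.0002
finger_force: 0.0
```

The middle of the plate top is at 30 mm, so the plate is home. Now the gentle press.

Call:
apply_moves --moves '[[0,[0,0,0.01],[0,0,0]],[0,[0,0,0],[0,0,0]]]'

```text
t: 25.05
ee_pos: [0.5245, -0.1287, 0.038]
orientation: [-3.142, 0.0, -2.855]
force: [-1.1, 0.2, 2.3]
gripper_width: -0.0001
finger_force: 1.4
```

Call:
apply_moves --moves '[[0,[0,0,0.01],[0,0,0]],[0,[0,0,0],[0,0,0]]]'

```text
t: 25.25
ee_pos: [0.5245, -0.1287, 0.038]
orientation: [-3.142, 0.0, -2.855]
force: [-2.3, 1.6, 7.0]
gripper_width: -0.0003
finger_force: 3.4
```

Call:
apply_moves --moves '[[0,[0,0,0.01],[0,0,0]],[0,[0,0,0],[0,0,0]],[0,[0,0,0],[0,0,0]],[0,[0,0,0],[0,0,0]],[0,[0,0,0],[0,0,0]],[0,[0,0,0],[0,0,0]],[0,[0,0,0],[0,0,0]],[0,[0,0,0],[0,0,0]]]'

```text
t: 26.05
ee_pos: [0.5245, -0.1287, 0.0381]
orientation: [-3.141, 0.0, -2.855]
force: [-6.0, 1.1, 10.6]
gripper_width: -0.0
finger_force: 5.1
```

Call:
apply_moves --moves '[[0,[0,0,-0.05],[0,0,0]],[0,[0,0,-0.1],[0,0,0]],[0,[0,0,-0.3],[0,0,0]],[0,[0,0,-0.6],[0,0,0]],[0,[0.3,0.1,-0.6],[0,0,0]],[0,[0.6,0.2,-0.3],[0,0,0]],[0,[0.6,0.3,0],[0,0,0]],[0,[0.6,0.3,0],[0,0,0]],[0,[0.6,0.3,0],[0,0,0]],[0,[0.4,0.3,0],[0,0,0]],[0,[0.2,0.2,0],[0,0,0]],[0,[0,0,0],[0,0,0]]]'

```text
t: 27.25
ee_pos: [0.3416, -0.0935, 0.1353]
orientation: [-3.14, 0.002, -2.855]
force: [0.8, -0.2, -0.4]
gripper_width: 0.0001
finger_force: 0.0
```

```bash
python3 -c "
from h import *
st();plate(.030)
a=arm.capture('top');b=arm.capture('side')
A=cv2.resize(a[150:320,205:405,::-1],(600,510));cv2.imwrite('pics/f.png',cv2.convertScaleAbs(A,alpha=1.5))"
```

```text
tcp b [-165.3   85.2] z 135.3 F b [ 0.7 -0.4 -0.4] t 27.25
plate b-frame [ 1.8 -1.3] ang 0.1 size [160.1  96.6]
```

View pics/f.png

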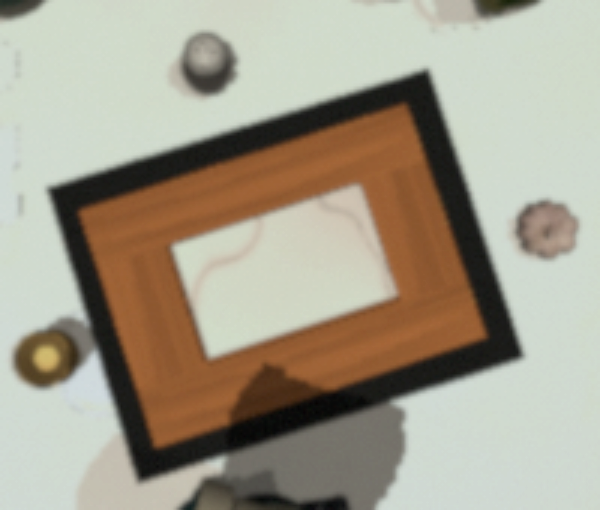

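The plate is square and flat in the recess, and the salt, jigger and garlic are where they were.

```bash
python3 -c "
from workcell import arm
print(arm.hand_in())"
```

```text
the job is handed in; nothing more can be done
None
```

The stone plate is square and flat in the recess (top at 30 mm) and was bedded with a press of about 10 N; the salt, jigger and garlic did not visibly move, and the job was handed in after about 27 s.

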